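# Put a lamp cell on charge in a sprung rail holder

## Task

Take the thicker of the two cylinder cells from the wooden stand and put it on charge in the holder on the rail: with the button end raised, slip the flat end under the steel bridge and press it gently back against the sprung plunger, then tip the button end down behind the brass end contact until the cell lies fully home and level in its saddles. Feel for the plunger and never force the cell, and leave the thin cell and the things lying about where they are.

Things in the scene. Friction and masses are not known exactly. Their poses are not given: they have to be found in the camera images.
- cell_center (a point): Centre of the thicker cell: grey-sleeved steel cylinder, 32 mm diameter, 70 mm long over all, 0.11 to 0.18 kg. x axis along the cell from the flat end (35 mm back) to the button end (35 mm ahead); the button is a cap 13 mm across standing 2 mm out of the end face. It starts level on the two rails of the stand, centre 37.6 mm above the worktop.
- cell_button (a point): Middle of the face of the thicker cell's button, on the cell's axis; axes as cell_center.
- cell_flat (a point): Middle of the thicker cell's flat end face, on the cell's axis; axes as cell_center.
- thin_center (a point): Centre of the other cell, 26 mm diameter, 65 mm long, same looks, level in the other notch of the stand, 32.9 mm above the worktop. It stays there. Either cell may lie in either notch.
- stand: Plywood cell stand, fixed: board 110 x 156 x 8 mm with two upright notched rails (9 mm thick, tops 26 mm above the worktop) at x = -26 and +26 mm, 43 mm free between them. Origin: middle of the underside, z up. The cells lie along its x axis, buttons to +x, at y = +38 and -38 mm.
- dock: Aluminium rail, fixed, 230 mm long along its x axis, 48 mm wide, 12 mm high (end stops 20), carrying the black plastic cell holder, 114 mm long. Origin: middle of the underside, z up. The holder is clamped by hand anywhere within 10 mm of the rail's middle either way along x: this is not reported, must be felt or seen, and does not change. The dock_ points are for a holder in the middle.
- dock_seat (a point): Where a loaded cell's centre lies: 42 mm above the worktop, at the rail's x = 0 (give or take the holder's 10 mm); axes as the dock, button to +x. Two V saddles, 8 mm long, 35 mm high, at x = -22 and +24 mm carry the cell; between them nothing is above 19 mm. Loaded, the plunger is pressed in 5 mm (7 N) and holds the button against the leaf. Cell and holder stand 25 N between them, all contacts added up.
- dock_plunger (a point): Middle of the free face of the sprung brass plunger (10 mm across), at the rail's x = -30 mm, 40 mm up (give or take the holder's 10 mm along x). It moves to -x: yields at 1.5 N, then 1.1 N more per mm, solid at 7.2 mm (9.4 N). Pressed in 6 mm or more (a steady push of 8.5 to 12 N along x), the tipping button clears the leaf.
- dock_bridge (a point): Middle of the lower edge of the steel bridge over the plunger, at the rail's x = -30 mm, 66 mm up (give or take the holder's 10 mm along x): the flat end must pass below it, button end raised about 20 degrees. The hood behind it is 70 mm high outside, 38 mm wide between its side cheeks, and its back wall stands 21 mm behind the edge.
- dock_leaf (a point): Middle of the top edge of the face of the upright brass end contact (16 mm wide), at the rail's x = +35 mm, 41 mm up (give or take the holder's 10 mm along x). The loaded cell's button lies behind this leaf, on its -x side. The block on its other side is 34 mm high and ends at x = +50 mm.
- tape_mid (a point): Middle of the tape measure (64 x 89 x 33 mm) lying on the worktop; a bystander.
- driver_mid (a point): Middle of the screwdriver (183 mm long) lying on the worktop; a bystander.
Not all that is in view belongs to the job. What is shaped like the part that bears cell_center but blue is not meant. What is shaped like the part that bears thin_center but blue is not meant.

How it is judged:
By the outcome, as a careful person would: the job done as asked, in the order asked, and still so for the second after the job is handed in, with the robot touching nothing.
It also fails if it takes over 48 s, if anything falls off the work surface, if the arm or the gripper's body presses on something with over 40 N, if the wrist force passes 120 N, or if a joint passes its speed limit or range.

## Robot

A 6-joint arm with a two-finger parallel gripper is mounted at the origin on a cart in front of the work surface, level with it; the furniture and walls round the work are solid. World frame = base frame: x ahead of the robot, y to its left, z up, the work surface at z = 0. Lengths are in m, angles in rad, forces in N, time in s.
With the tool pointing down it reaches from about 0.2 to 0.875 m from the base axis. Payload 3.4 kg.
Tool frame: the origin (TCP) lies between the finger pads; the fingertips stand 25 mm ahead of it and the grasp point (between the pads) lies 6 mm ahead of it (r.nose_length is the z of the fingertips in the tool frame, in m); z points along the fingers, x is the direction in which the jaws open and shut, and the axes are right-handed (so a half turn about z gives the same grasp; the last joint's range is limited). The gripper opens to 94 mm and grips with 3 to 60 N. Pads are 16 mm wide; open, the fingers measure 119 mm over their backs; the gripper's body (75 mm by 177 mm) begins 78 mm behind the grasp point.
Start: joints at [0.986, 0.276, 1.505, -0, 1.361, -0.121], TCP at [0.257, 0.514, 0.23] pointing down, gripper open.
Joint ranges: [-2.89, 2.89], [-0.75, 2.08], [0.22, 2.7], [-1.18, 4.32], [0.11, 2.71], [-2.7, 2.7]. Speed limits (rad/s): [2.57, 2.57, 3.14, 3.14, 3.14, 3.14].

## Interface

Orientations are given as a unit quaternion [w, x, y, z].
In Python, from plant import r, gripper_to, inverse_kinematics, vision, models, telemetry gives the robot as it stands. Calls block until the motion is done:
- r.move_to(position, orientation): joint-space move of the TCP to a pose.
- r.move_l(position, rot=None, vel=0.15, guard=None): straight line of the TCP; rot=None keeps the orientation; vel is the mean speed in m/s. With guard (N) it stops when the force on the tool has changed by that much, and returns True; else False.
- r.movej(angles): joint-space move.
- gripper_to(opening, f_grip=None): finger opening in m; f_grip is the grip in N (None keeps the last); returns when the fingers have stopped.
- r.hold(seconds).
- inverse_kinematics(position, orientation): joint angles nearest the present ones, or None.
- vision.snapshot(name): name is "side" or "top"; returns the picture (384x512x3 uint8, red, green, blue); there is no depth.
- vision.get_calibration(name): a dict with "fx", "fy", "cx", "cy" (pixels), "D" ([k1, k2, p1, p2, k3] as OpenCV has them; the pictures are not rectified), "position" and "orientation" of the camera in the world. Camera axes: x right, y down, z forward; pixel columns grow to the right and rows downward; lengths in m; the calibration is good to about 2 mm. A picture is of the moment at which its call begins. get_calibration takes no time and is no camera call.
A pose or a line that the arm cannot do raises r.PlanningError and nothing moves.
- r.sign_off(): hands the job in, once; it reports no verdict.
Trained networks look in the newest picture that a camera, given by its name, has taken for a name from the list of things; names that differ only in an ending like _2 or _b are one class to them, and where a whole thing is asked for, a point or a joint stands for the part that bears it (a point fixed in the world has none). Each returns a list of dicts, best first, with "score" (0 to 1); they miss things now and then, are a little off and sometimes report something else, mostly with a low value. They report only what shows in the picture. A call takes as long as a camera call. They do not tell look-alikes from the thing itself.
- models.boxes_of(thing, camera): "at" ([x, y, z] in m, in world coordinates, good to about 4 mm: the middle of the surface that is visible of it).
- models.regions_of(thing, camera): "pixels" (384x512 bool, what is visible of it).
- models.mark_of(thing, camera): "at" ([x, y, z] in m, in world coordinates, good to about 4 mm: a listed point, or the origin of a listed thing).
Readings, each from a call of its own:
- telemetry.current_t(): time.
- telemetry.current_joints(): joint angles.
- telemetry.current_dq(): joint speeds.
- telemetry.current_joint_efforts(): joint torques, N m.
- telemetry.current_ee_pos(): TCP position.
- telemetry.current_tool_rot(): TCP orientation.
- telemetry.current_wrist_force(): force on the tool from outside, world axes, zero at the start.
- telemetry.current_torque(): the same for the moment, N m.
- telemetry.current_opening(): finger opening in m.
Only numpy, scipy, OpenCV 4.12 (cv2) and the standard library are available. Lean on these libraries where they do the work, as an engineer would, in place of code of your own. Each camera call takes 0.05 s, during which the arm holds its last target. There are 200 camera calls.

## Working session

There is one attempt and no reset: what is moved stays moved. The work goes in short steps, each a Python script; the robot and the scene stay as the last script left them, time stands still between calls to the robot, and variables do not carry over. Pictures are saved under pics/ and viewed, about 8 in all and at most 12, crops included, and the job is handed in when it is done.

```bash
ls; mkdir -p pics
python3 - <<'E'
from plant import r, vision, models, telemetry
import cv2, numpy as np
for c in ["side","top"]:
    im=vision.snapshot(c); cv2.imwrite(f"pics/a_{c}.png",im[:,:,::-1])
    k=vision.get_calibration(c); print(c,{a:np.round(b,4).tolist() for a,b in k.items()})
    for t in ["cell_center","cell_button","cell_flat","thin_center","stand","dock","dock_seat","dock_plunger","dock_bridge","dock_leaf","tape_mid","driver_mid"]:
        print(t,[(np.round(d["at"],4).tolist(),round(d["score"],2)) for d in models.mark_of(t,c)[:4]])
print(telemetry.current_t())
E
```

```text
pics
side {'fx': 390.4957, 'fy': 390.4957, 'cx': 255.0017, 'cy': 194.7894, 'D': [-0.0956, 0.0, 0.0, 0.0, 0.0], 'position': [0.4249, 0.6321, 0.6054], 'orientation': [0.0438, -0.1003, 0.8978, -0.4265]}
cell_center [([0.5633, -0.0891, 0.0181], 0.78), ([0.6037, -0.2185, 0.0429], 0.74)]
cell_button [([0.6073, -0.181, 0.0381], 0.56), ([0.5573, 0.1292, 0.0012], 0.44)]
cell_flat [([0.6032, -0.248, 0.0385], 0.6), ([0.5426, -0.1153, 0.0178], 0.55)]
thin_center [([0.4351, 0.1221, 0.0127], 0.82), ([0.5541, 0.1322, -0.0005], 0.57), ([0.5265, -0.2155, 0.0328], 0.51)]
stand [([0.5674, -0.2159, -0.0025], 0.86)]
dock [([0.565, -0.2152, -0.0023], 0.7), ([0.5556, 0.1313, 0.0006], 0.57)]
dock_seat [([0.5576, 0.1326, 0.0403], 0.71)]
dock_plunger [([0.5523, 0.1, 0.0373], 0.74)]
dock_bridge [([0.5478, 0.1016, 0.062], 0.68)]
dock_leaf [([0.5654, 0.1678, 0.0411], 0.81)]
tape_mid [([0.4376, -0.0223, 0.0158], 0.82)]
driver_mid [([0.6886, 0.06, 0.0119], 0.93), ([0.5634, -0.2164, -0.0012], 0.46), ([0.5273, -0.2152, 0.0335], 0.35)]
top {'fx': 479.3033, 'fy': 479.3033, 'cx': 255.3903, 'cy': 187.3957, 'D': [-0.0656
[... 304 characters left out ...]
55)]
cell_flat [([0.6046, -0.2479, 0.0373], 0.87), ([0.5384, -0.1108, 0.0167], 0.83), ([0.6063, -0.1804, 0.0374], 0.48)]
thin_center [([0.5316, -0.2134, 0.0307], 0.55), ([0.4335, 0.1183, 0.0137], 0.51)]
stand [([0.5643, -0.2101, -0.0005], 0.9)]
dock [([0.5568, 0.1282, -0.0003], 0.73)]
dock_seat [([0.6877, 0.0641, 0.0127], 0.74), ([0.5582, 0.133, 0.0396], 0.57), ([0.606, -0.1788, 0.0372], 0.49)]
dock_plunger [([0.5511, 0.1004, 0.0417], 0.61)]
dock_bridge [([0.5518, 0.104, 0.0637], 0.58), ([0.5311, -0.2119, 0.0309], 0.47)]
dock_leaf [([0.5625, 0.1637, 0.0439], 0.69), ([0.6034, -0.2499, 0.0372], 0.31)]
tape_mid [([0.4368, -0.0243, 0.0175], 0.8)]
driver_mid [([0.6883, 0.0628, 0.0087], 0.86)]
1.3
```

View pics/a_side.png

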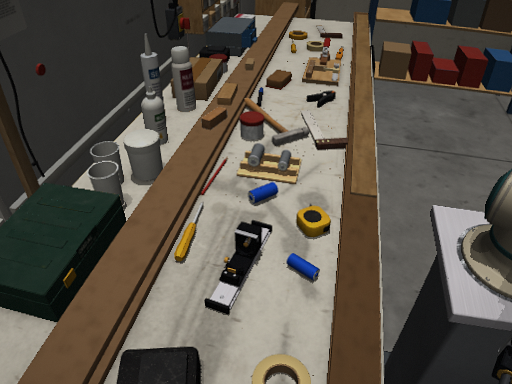

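View pics/a_top.png

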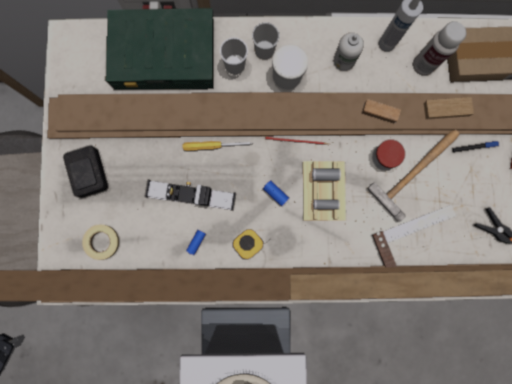

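The side view shows two grey cells on the stand: one at about (257,155) and one at (285,160). It also shows two blue look-alikes, at (263,193) and (303,266), and the dock running from (215,300) to (265,228). In the top view the grey cells are at (326,174) and (326,204), and the blue ones at (276,193) and (196,242). Only the grey pair on the stand fits the description. The (326,174) cell, at x≈0.604, looks thicker, so I'll confirm that in an enlarged crop with the dock fit overlaid.

```bash
cat > h.py <<'E'
import numpy as np, cv2
from scipy.spatial.transform import Rotation as R
from plant import r, gripper_to, inverse_kinematics, vision, models, telemetry
def cam(c):
    k=vision.get_calibration(c); K=np.array([[k["fx"],0,k["cx"]],[0,k["fy"],k["cy"]],[0,0,1]])
    q=k["orientation"]; Rc=R.from_quat([q[1],q[2],q[3],q[0]]).as_matrix()
    return K,np.array(k["D"]),Rc,np.array(k["position"])
def proj(c,P):
    K,D,Rc,p=cam(c); Rw=Rc.T
    return cv2.projectPoints(np.atleast_2d(np.array(P,float)),cv2.Rodrigues(Rw)[0],-Rw@p,K,D)[0][:,0]
def ray(c,uv,z):
    K,D,Rc,p=cam(c); n=cv2.undistortPoints(np.array(uv,float).reshape(-1,1,2),K,D)[:,0]
    d=np.c_[n,np.ones(len(n))]@Rc.T
    return p+d*((z-p[2])/d[:,2])[:,None]
def frame(xy,yaw,P):
    P=np.atleast_2d(np.array(P,float)); c,s=np.cos(yaw),np.sin(yaw)
    return np.c_[xy[0]+c*P[:,0]-s*P[:,1],xy[1]+s*P[:,0]+c*P[:,1],P[:,2]]
E
cat > fit.py <<'E'
from h import *
from scipy.optimize import minimize
ims={c:vision.snapshot(c) for c in ["side","top"]}
def box(x0,x1,y0,y1,z0,z1): return np.array([[x,y,z] for x in (x0,x1) for y in (y0,y1) for z in (z0,z1)])
# stand silhouette fit
st=[box(-.055,.055,-.078,.078,0,.008),box(-.0305,-.0215,-.078,.078,0,.022),box(.0215,.0305,-.078,.078,0,.022)]
dk=[box(-.115,.115,-.024,.024,0,.012)]
def mask(c,boxes,xy,yaw,S=4):
    m=np.zeros((384*S,512*S),np.uint8)
    for b in boxes:
        h=cv2.convexHull((((proj(c,frame(xy,yaw,b))+.5)*S)).astype(np.float32)).astype(np.int32); cv2.fillConvexPoly(m,h,255)
    return m
for t in ["stand","dock"]:
    for c in ["side","top"]:
        for d in models.regions_of(t,c)[:2]:
            p=d["pixels"]; ys,xs=np.nonzero(p); print(t,c,round(d["score"],2),p.sum(),xs.min(),xs.max(),ys.min(),ys.max())
            rr=cv2.minAreaRect(np.c_[xs,ys].astype(np.float32)); print(ray(c,cv2.boxPoints(rr),0.012 if t=="dock" else .01).round(3).tolist())
dxy,dyaw=np.array([.5562,.1287]),np.radians(79.5)
tiles=[]
def tile(c,u0,u1,v0,v1,S,pts):
    im=cv2.resize(ims[c][v0:v1,u0:u1,::-1],None,fx=S,fy=S,interpolation=cv2.INTER_CUBIC)
    for q,col in pts:
        for u,v in proj(c,q): cv2.circle(im,(int((u+.5-u0)*S),int((v+.5-v0)*S)),2,col,-1)
    return im
co=[[sx*.115,sy*.024,.02] for sx in(-1,1) for sy in(-1,1)]
P=[(frame(dxy,dyaw,co),(0,0,255)),(frame(dxy,dyaw,[[x,0,.042] for x in (-.022,0,.024)]),(0,255,0)),(frame(dxy,dyaw,[[-.03,0,.066],[.035,0,.041]]),(255,0,255))]
A=tile("side",200,280,212,316,5,P); B=tile("top",140,246,170,220,5,P); 
C=tile("side",230,305,140,190,5,[]); 
can=np.zeros((600,800,3),np.uint8)
can[:A.shape[0],:400]=A
B2=cv2.resize(B,(400,int(B.shape[0]*400/B.shape[1]))); can[:B2.shape[0],400:]=B2
C2=cv2.resize(C,(400,267)); can[200:467,400:]=C2
D=tile("top",298,352,155,225,2.4 if 0 else 1,[]); D=cv2.resize(ims["top"][155:225,298,None,::-1] if 0 else ims["top"][158:224,298:350,::-1],None,fx=2,fy=2,interpolation=cv2.INTER_CUBIC); can[468:600,400:400+D.shape[1]]=D
cv2.imwrite("pics/b.png",can)
E
python3 fit.py
```

```text
stand side 0.88 1208 238 300 150 183
[[0.641, -0.148, 0.01], [0.662, -0.272, 0.01], [0.493, -0.267, 0.01], [0.487, -0.146, 0.01]]
stand top 0.57 1966 303 345 160 220
[[0.49, -0.159, 0.01], [0.646, -0.162, 0.01], [0.645, -0.273, 0.01], [0.488, -0.268, 0.01]]
dock side 0.71 2458 205 271 220 313
[[0.611, 0.244, 0.012], [0.59, -0.012, 0.012], [0.517, 0.02, 0.012], [0.552, 0.261, 0.012]]
dock side 0.44 390 175 196 216 259
[[0.697, 0.154, 0.012], [0.708, 0.021, 0.012], [0.682, 0.028, 0.012], [0.674, 0.159, 0.012]]
dock top 0.61 1484 145 233 180 209
[[0.554, 0.25, 0.012], [0.605, 0.244, 0.012], [0.569, 0.015, 0.012], [0.518, 0.022, 0.012]]
```

View pics/b.png

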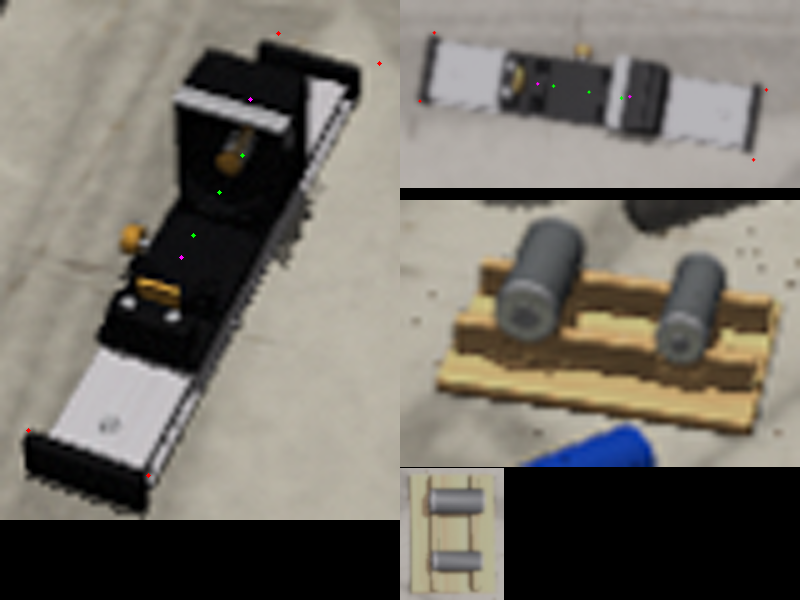

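The crop settles it. The left grey cell, at side pixel (257,155), is clearly the thicker. The thin one is at (285,160), and the blue pair are only look-alikes. The holder sits off my overlay toward +x (button side) on the rail, so I'll fit the rail ends and the holder features from both views.

```bash
cat > fit2.py <<'E'
from h import *
from scipy.optimize import least_squares
T=lambda a:[(a[0]-400)/(400/106)+140-.5,a[1]/(400/106)+170-.5]
S=lambda a:[a[0]/5+200-.5,a[1]/5+212-.5]
rail=[("top",T((429,33)),(.115,-.024,.02)),("top",T((418,101)),(.115,.024,.02)),("top",T((764,85)),(-.115,-.024,.02)),("top",T((757,152)),(-.115,.024,.02)),
("side",S((25,433)),(.115,-.024,.02)),("side",S((147,477)),(.115,.024,.02)),("side",S((262,42)),(-.115,-.024,.02)),("side",S((360,68)),(-.115,.024,.02))]
hold=[("side",S((232,117)),(-.03,0,.066)),("side",S((228,162)),(-.03,0,.04)),("side",S((159,284)),(.035,0,.041)),("top",T((611,90)),(-.03,0,.066)),("top",T((514,80)),(.035,0,.041))]
def res(p,use):
    out=[]
    for c,uv,P in use:
        h=p[3] if (c,uv,P) in hold else 0
        out.append(proj(c,frame(p[:2],p[2],[[P[0]+h,P[1],P[2]]]))[0]-uv)
    return np.array(out)
for use in (rail,rail+hold,[u for u in rail+hold if u[0]=="side"],[u for u in rail+hold if u[0]=="top"]):
    s=least_squares(lambda p:res(p,use).ravel(),[.556,.129,1.39,0],x_scale=[.01,.01,.1,.01],loss="soft_l1")
    print(s.x.round(4),np.degrees(s.x[2]).round(1)); print(res(s.x,use).round(1).tolist())
# direct features
print(ray("side",[S((232,117))],.066).round(4),ray("side",[S((228,162))],.04).round(4),ray("side",[S((159,284))],.041).round(4))
print(ray("top",[T((611,90))],.066).round(4),ray("top",[T((514,80))],.041).round(4))
# cell: grey mask axis on stand
for c in ["side","top"]:
    for t in ["cell_center","thin_center"]:
        for d in models.regions_of(t,c)[:4]:
            ys,xs=np.nonzero(d["pixels"]); rr=cv2.minAreaRect(np.c_[xs,ys].astype(np.float32))
            m=cv2.moments(d["pixels"].astype(np.uint8),True)
            a=.5*np.arctan2(2*m["mu11"],m["mu20"]-m["mu02"]); u=np.array([m["m10"],m["m01"]])/m["m00"]; v=10*np.array([np.cos(a),np.sin(a)])
            W=ray(c,[u-v,u,u+v],.0376 if t[0]=="c" else .0329)
            print(c,t,round(d["score"],2),len(xs),u.round(1),W[1].round(4),np.degrees(np.arctan2(*(W[2]-W[0])[1::-1])).round(1))
E
python3 fit2.py
```

```text
[0.5594 0.1302 1.4133 0.    ] 81.0
[[0.3, -0.3], [0.1, 0.1], [-0.1, -0.9], [-1.1, -0.2], [-0.0, 0.6], [-0.1, 0.4], [0.3, -1.5], [1.2, -1.1]]
[0.5592 0.1303 1.4129 0.0115] 81.0
[[0.3, -0.2], [0.0, 0.1], [-0.1, -0.9], [-1.1, -0.1], [0.0, 0.6], [-0.0, 0.4], [0.4, -1.5], [1.3, -1.1], [-0.7, 0.5], [0.3, 0.8], [0.6, -0.5], [-0.3, -0.3], [1.1, -0.5]]
[0.5599 0.1305 1.4154 0.0106] 81.1
[[-0.2, 0.8], [-0.2, 0.5], [-0.0, -1.5], [0.8, -1.1], [-0.8, 0.2], [0.1, 0.5], [0.5, -0.7]]
[0.5583 0.1299 1.4112 0.0128] 80.9
[[0.5, 0.0], [0.2, 0.4], [0.0, -0.5], [-1.0, 0.3], [-0.7, -0.0], [0.7, -0.2]]
[[0.5554 0.1105 0.066 ]] [[0.5573 0.1101 0.04  ]] [[0.5674 0.1776 0.041 ]]
[[0.5555 0.1114 0.066 ]] [[0.5654 0.179  0.041 ]]
side cell_center 0.9 324 [262.7 192.2] [ 0.557  -0.0611  0.0376] -132.2
side cell_center 0.73 237 [255.5 154.5] [ 0.6077 -0.2121  0.0376] -92.0
side thin_center 0.85 485 [302.1 265.5] [0.4398 0.1345 0.0329] 150.1
side thin_center 0.73 189 [283.5 159.2] [ 0.533  -0.2139  0.0329] -91.1
top cell_center 0.74 321 [275.6 192.9] [ 0.5577 -0.0878  0.0376] -132.6
top cell_center 0.64 405 [326.3 173.7] [ 0.6054 -0.2178  0.0376] -91.2
top thin_center 0.69 261 [195.4 242.5] [0.4351 0.1148 0.0329] -28.0
top thin_center 0.54 235 [326.8 204.7] [ 0.5266 -0.2178  0.0329] -89.3
top thin_center 0.53 346 [326.6 173.9] [ 0.6055 -0.2194  0.0329] -91.3
```

```bash
cat >> h.py <<'E'
D0=np.array([.5608,.1402]); DY=np.radians(81.1)      # seat (holder incl. offset) xy, yaw
def cellpose(xf,zf,tilt,yf=0,base=D0,yaw=DY,flip=1,s=0.,up=.001):
    """TCP pose for flat-end centre at (xf,yf,zf) in base frame, button raised by tilt (deg)."""
    t=np.radians(tilt); a0=np.array([np.cos(yaw),np.sin(yaw),0]); Z=np.array([0,0,1.])
    a=np.cos(t)*a0+np.sin(t)*Z; u=np.cos(t)*Z-np.sin(t)*a0
    F=frame(base,yaw,[[xf,yf,zf]])[0]
    p=F+(.035+s)*a+(up+.006)*u
    y=flip*a; z=-u; x=np.cross(y,z)
    q=R.from_matrix(np.c_[x,y,z]).as_quat()
    return p,np.array([q[3],q[0],q[1],q[2]])
S0=np.array([.604,-.216]); SY=np.radians(88.8)
def W(): return np.array(telemetry.current_wrist_force())
E
python3 - <<'E'
from h import *
for f in (1,-1):
    for a in [dict(xf=-.035,zf=.0376,tilt=0,base=S0,yaw=SY),dict(xf=-.035,zf=.13,tilt=0,base=S0,yaw=SY),dict(xf=-.01,zf=.13,tilt=20),dict(xf=-.036,zf=.042,tilt=20),dict(xf=-.035,zf=.042,tilt=0)]:
        j=inverse_kinematics(*cellpose(flip=f,**a)); print(f,None if j is None else np.round(j,2))
f=1 if abs(inverse_kinematics(*cellpose(-.035,.13,0,base=S0,yaw=SY,flip=1))[5])<abs(inverse_kinematics(*cellpose(-.035,.13,0,base=S0,yaw=SY,flip=-1))[5]) else -1
print("flip",f, telemetry.current_t())
r.move_to(*cellpose(-.035,.13,0,base=S0,yaw=SY,flip=f))
gripper_to(.052,30)
p,q=cellpose(-.035,.0376,0,base=S0,yaw=SY,flip=f)
print(telemetry.current_t(), r.move_l(p,vel=.12,guard=8), W())
print(telemetry.current_ee_pos(),p)
im=vision.snapshot("side"); cv2.imwrite("pics/c.png",cv2.resize(im[110:220,200:340,::-1],None,fx=5,fy=5,interpolation=cv2.INTER_CUBIC))
print(telemetry.current_t())
E
```

```text
1 None
1 None
1 None
1 None
1 None
-1 [-0.45  0.52  1.61 -0.    1.01 -0.43]
-1 [-0.45  0.43  1.5  -0.    1.21 -0.43]
-1 [-0.06  0.31  1.73  0.39  1.1  -0.08]
-1 [-0.11  0.4   1.85  0.44  0.92 -0.23]
-1 [ 0.12  0.44  1.75 -0.    0.95  0.28]Traceback (most recent call last):
  File "<stdin>", line 5, in <module>
TypeError: 'NoneType' object is not subscriptable
```

```bash
sed -i 's/flip=1,s/flip=-1,s/' h.py
python3 - <<'E'
from h import *
r.move_to(*cellpose(-.035,.13,0,base=S0,yaw=SY))
gripper_to(.052,30)
p,q=cellpose(-.035,.0376,0,base=S0,yaw=SY)
print(telemetry.current_t(), r.move_l(p,vel=.12,guard=8), W().round(2))
print(np.round(telemetry.current_ee_pos(),4),p.round(4))
im=vision.snapshot("side"); cv2.imwrite("pics/c.png",cv2.resize(im[110:220,200:340,::-1],None,fx=5,fy=5,interpolation=cv2.INTER_CUBIC))
print(telemetry.current_t())
E
```

```text
5.4667 False [-0.5   0.5  -0.17]
[ 0.6046 -0.2163  0.0452] [ 0.604  -0.216   0.0446]
6.4333
```

View pics/c.png

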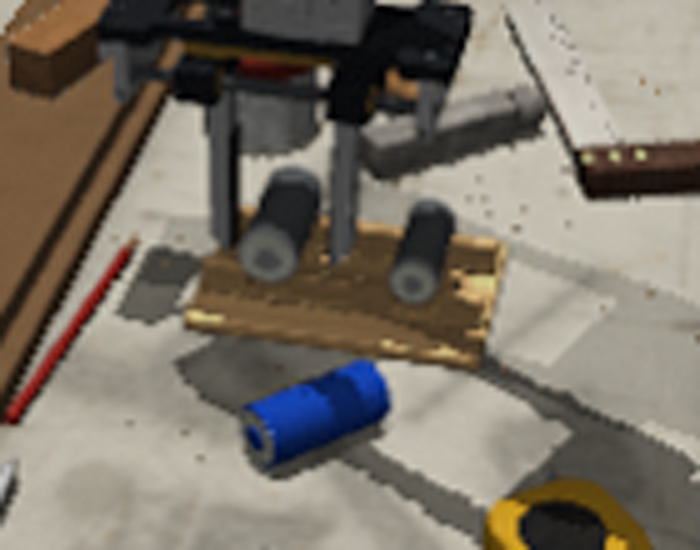

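The fingers straddle the thick cell, which is at crop (278,225), with clearance on both sides. The thin cell at (420,250) is clear. Next I'll grip, lift and carry it to the tilted pre-insert pose above the holder.

Run:
```python
from h import *
gripper_to(.02,30); print("open",telemetry.current_opening(),W().round(2))
p,q=cellpose(-.035,.14,0,base=S0,yaw=SY); r.move_l(p,vel=.2); r.hold(.2); print("lift",W().round(2),telemetry.current_opening())
r.move_to(*cellpose(-.008,.10,20))
p,q=cellpose(-.008,.062,20); r.move_l(p,rot=q,vel=.12,guard=6); r.hold(.3)
print(W().round(2),np.array(telemetry.current_torque()).round(3),telemetry.current_opening(),telemetry.current_t())
a=vision.snapshot("side"); b=vision.snapshot("top")
for c in("side","top"):
    for t in ("cell_button","cell_flat","cell_center"): print(c,t,[(np.round(d["at"],4).tolist(),round(d["score"],2)) for d in models.mark_of(t,c)[:3]])
for t,x in (("flat",0),("c",.035),("b",.07)):
    print(t,frame(D0,DY,[[-.008+x*np.cos(.349),0,.062+x*np.sin(.349)]]).round(4))
can=np.zeros((600,800,3),np.uint8)
def put(im,c,u0,v0,w,h,S,X,Y):
    z=cv2.resize(im[v0:v0+h,u0:u0+w,::-1],None,fx=S,fy=S,interpolation=cv2.INTER_CUBIC); can[Y:Y+z.shape[0],X:X+z.shape[1]]=z
put(a,"side",198,200,80,115,5,0,0); put(b,"top",145,160,100,60,4,400,0)
cv2.imwrite("pics/d.png",can); print(telemetry.current_t())
```

```text
open 0.03143979061899658 [2.75 0.25 1.47]
lift [-0.18  0.44 -2.34] 0.030900423269543877
[-0.32  0.54 -1.42] [-0.28   0.11  -0.006] 0.031098043695739333 9.9417
side cell_button [([0.5703, 0.2002, 0.0877], 0.85)]
side cell_flat [([0.5601, 0.1357, 0.0617], 0.95), ([0.5412, -0.1129, 0.0177], 0.5)]
side cell_center [([0.5636, 0.1633, 0.0775], 0.59), ([0.562, -0.0896, 0.017], 0.38)]
top cell_button [([0.5856, -0.0642, 0.0183], 0.89), ([0.5728, 0.2007, 0.0857], 0.65)]
top cell_flat [([0.5366, -0.1149, 0.0153], 0.6)]
top cell_center [([0.5574, -0.0907, 0.0153], 0.89), ([0.5661, 0.1655, 0.0743], 0.52)]
flat [[0.5596 0.1323 0.062 ]]
c [[0.5647 0.1648 0.074 ]]
b [[0.5697 0.1973 0.0859]]
10.3417
```

View pics/d.png

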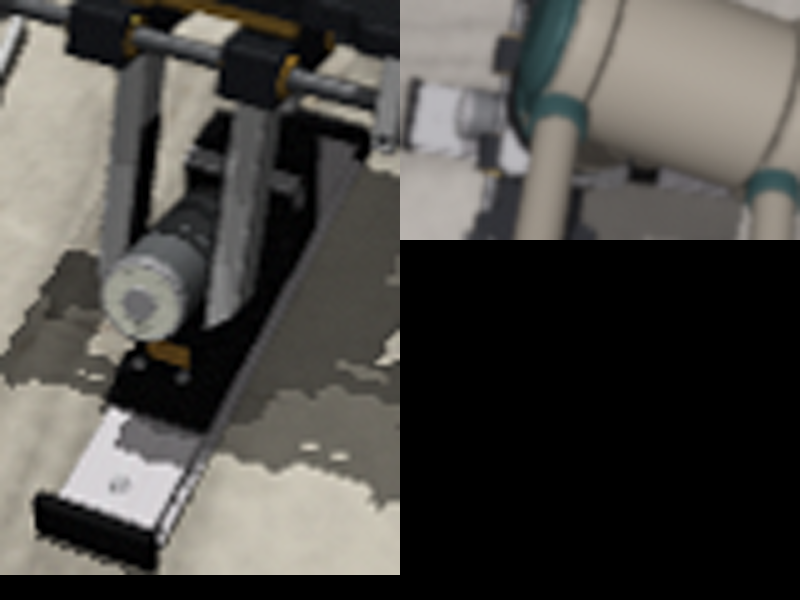

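The picture shows the cell gripped near its middle and tilted button-up, with the button at crop (138,300). It is lined up over the holder, with the leaf below at (168,355) and the bridge behind at (245,175). The networks put the cell about 2.5 mm further toward the button than I assumed, so I'm taking that into account. Next I'll lower it and feel for the plunger.

```bash
sed -i 's/s=0\./s=-.0025/' h.py
cat >> h.py <<'E'
def Fd(b=0):
    """wrist force in dock axes (x along rail, y lateral, z up)"""
    f=W()-b; c,s=np.cos(DY),np.sin(DY); return np.array([c*f[0]+s*f[1],-s*f[0]+c*f[1],f[2]])
def go(xf,zf,t,yf=0,vel=.03,guard=None):
    p,q=cellpose(xf,zf,t,yf); return r.move_l(p,rot=q,vel=vel,guard=guard)
E
python3 - <<'E'
from h import *
b=W(); np.save("b.npy",b)
print(go(-.010,.0435,20,vel=.05,guard=4),Fd(b).round(2))
print(go(-.020,.0435,20,vel=.03,guard=4),Fd(b).round(2))
g=go(-.040,.0435,20,vel=.012,guard=2.0); e=np.array(telemetry.current_ee_pos())
n=cellpose(0,.0435,20)[0]; a=np.array([np.cos(DY),np.sin(DY),0])
print(g,Fd(b).round(2),"xf",((e-n)@a).round(4),"dz",(e-n)[2].round(4),telemetry.current_t())
r.hold(.2); print(Fd(b).round(2),np.round(telemetry.current_torque(),3))
E
```

```text
True [-0.01 -0.04  5.18]
True [-0.47  0.84  0.91]
True [ 1.62 -0.07  1.36] xf -0.0274 dz -0.001 12.3417
[ 2.56 -1.61  2.05] [ 0.014 -0.168 -0.018]
```

```bash
cat >> h.py <<'E'
def st(t):
    e=np.array(telemetry.current_ee_pos()); n=cellpose(0,0,t)[0]; a=np.array([np.cos(DY),np.sin(DY),0]); l=np.array([-a[1],a[0],0])
    return np.round([(e-n)@a*1e3,(e-n)@l*1e3,(e-n)[2]*1e3],2)
E
python3 - <<'E'
from h import *
b=np.load("b.npy")
for x in (-.0275,-.0285,-.0295,-.0305,-.0315,-.0325):
    go(x,.0443,20,vel=.01); r.hold(.1); f=Fd(b); print(x,f.round(2),st(20),telemetry.current_t())
    if f[0]>8.6 or abs(f[1])>4 or abs(f[2])>6: break
E
```

```text
-0.0275 [0.81 0.31 0.96] [-27.57   0.54  43.99] 13.0667
-0.0285 [ 1.78  0.51 -0.37] [-28.35   0.21  44.29] 13.4167
-0.0295 [ 2.01  1.18 -0.05] [-29.35   0.15  44.32] 13.7667
-0.0305 [3.75 1.07 0.44] [-30.3    0.13  44.33] 14.1167
-0.0315 [5.29 1.33 0.09] [-31.33   0.14  44.32] 14.4667
-0.0325 [5.51 1.15 0.19] [-32.14   0.1   44.41] 14.8167
```

Run:
```python
from h import *
b=np.load("b.npy")
for x in (-.0332,-.0339,-.0345,-.0350,-.0355):
    go(x,.0440,20,vel=.01); r.hold(.15); f=np.mean([Fd(b)]+[(r.hold(.03),Fd(b))[1] for _ in range(3)],0); print(x,f.round(2),st(20),telemetry.current_t())
    if f[0]>8.6 or abs(f[1])>4 or abs(f[2])>6: break
```

```text
-0.0332 [6.2  1.44 1.07] [-32.63   0.13  44.27] 15.3167
-0.0339 [6.47 1.56 1.12] [-33.13   0.13  44.3 ] 15.8167
-0.0345 [6.78 1.4  1.29] [-33.59   0.11  44.36] 16.3167
-0.035 [7.72 1.59 1.28] [-33.97   0.15  44.36] 16.8167
-0.0355 [8.2  1.4  0.85] [-34.35   0.15  44.38] 17.3167
```

Run:
```python
from h import *
b=np.load("b.npy"); x=-.0361
for t in (20,17,14,11,8,6):
    z=.0425+.0015*t/20
    go(x,z,t,vel=.02); r.hold(.1); f=np.mean([Fd(b)]+[(r.hold(.03),Fd(b))[1] for _ in range(3)],0); print(t,round(x,5),f.round(2),np.round(telemetry.current_torque(),2),st(t),telemetry.current_t())
    if abs(f[1])>5 or abs(f[2])>6 or f[0]>11: break
    x-=np.clip((9.0-f[0])*.0003,-.0005,.0005)
np.save("x.npy",x)
a=vision.snapshot("side"); cv2.imwrite("pics/e.png",cv2.resize(a[215:315,195:285,::-1],None,fx=6,fy=6,interpolation=cv2.INTER_CUBIC))
```

```text
20 -0.0361 [8.29 1.21 0.92] [1.21 0.06 0.01] [-34.8    0.14  44.46] 17.7667
17 -0.03631 [8.48 0.97 2.42] [1.32 0.02 0.05] [-34.8   -0.33  44.53] 18.2167
14 -0.03647 [9.   1.19 3.01] [ 1.34  0.04 -0.02] [-34.86  -0.62  44.41] 18.6667
11 -0.03647 [8.43 1.82 2.88] [1.36 0.11 0.01] [-34.74  -0.68  44.13] 19.1167
8 -0.03664 [8.44 1.96 2.3 ] [ 1.45  0.16 -0.08] [-34.75  -0.73  43.89] 19.5667
6 -0.03681 [8.55 2.39 2.62] [ 1.44  0.17 -0.03] [-34.81  -0.83  43.74] 20.0167
```

View pics/e.png

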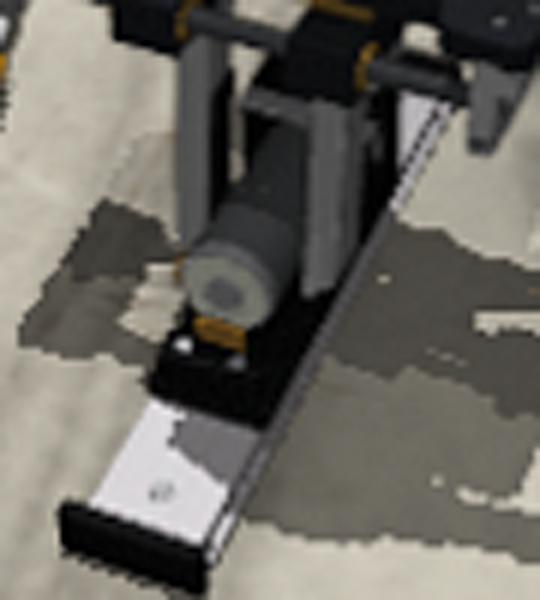

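The button, at crop (222,290), stands just above and behind the brass leaf at (220,330), and the cell is in line with the holder. I'm keeping the push steady and tipping the rest of the way.

Run:
```python
from h import *
b=np.load("b.npy"); x=float(np.load("x.npy"))-.0001; y=.0003
for t in (4.5,3,1.5,0):
    z=.0422
    go(x,z,t,yf=y,vel=.015); r.hold(.1); f=np.mean([Fd(b)]+[(r.hold(.03),Fd(b))[1] for _ in range(3)],0); print(t,round(x,5),round(y,5),f.round(2),np.round(telemetry.current_torque(),2),st(t),telemetry.current_t())
    if abs(f[1])>5 or abs(f[2])>8 or f[0]>11.5: print("stop"); break
    x-=np.clip((8.9-f[0])*.0003,-.0005,.0005); y+=np.clip(f[1]*.00012,-.0003,.0003)
np.save("x.npy",[x,y])
```

```text
4.5 -0.03704 0.0003 [9.   1.58 3.82] [ 1.48  0.08 -0.06] [-34.87  -0.88  43.19] 20.525
3 -0.03701 0.00049 [9.   1.65 3.44] [ 1.53  0.12 -0.08] [-34.7   -0.82  43.25] 20.975
1.5 -0.03698 0.00069 [8.73 2.29 4.67] [1.41 0.18 0.04] [-34.83  -0.67  43.31] 21.425
0 -0.03703 0.00096 [8.43 2.72 5.36] [ 1.47  0.26 -0.03] [-34.76  -0.42  43.47] 21.875
```

Run:
```python
from h import *
b=np.load("b.npy"); x,y=np.load("x.npy")
x-=.0001
for dy,z in ((.0006,.0422),(.0012,.0418),(.0016,.0412),(.0018,.0406)):
    go(x,z,0,yf=y+dy,vel=.015); r.hold(.1); f=np.mean([Fd(b)]+[(r.hold(.03),Fd(b))[1] for _ in range(3)],0); print(round(y+dy,5),z,f.round(2),np.round(telemetry.current_torque(),2),st(0),telemetry.current_opening(),telemetry.current_t())
    if abs(f[1])>5 or abs(f[2])>8.5 or f[0]>11.5: print("stop"); break
a=vision.snapshot("side"); cv2.imwrite("pics/f.png",cv2.resize(a[215:315,195:285,::-1],None,fx=6,fy=6,interpolation=cv2.INTER_CUBIC))
```

```text
0.00186 0.0422 [8.64 1.48 4.3 ] [1.49 0.04 0.02] [-34.79  -0.35  43.5 ] 0.031251675335248155 22.325
0.00246 0.0418 [9.13 1.12 5.21] [ 1.42 -0.06  0.03] [-34.76  -0.3   43.4 ] 0.031228863441945247 22.775
0.00286 0.0412 [8.23 1.38 7.22] [ 1.41 -0.07  0.07] [-34.73  -0.22  43.3 ] 0.031197965069752174 23.225
0.00306 0.0406 [8.4  1.94 9.45] [1.38 0.07 0.05] [-34.7   -0.1   43.13] 0.031240537076083257 23.675
stop
```

View pics/f.png

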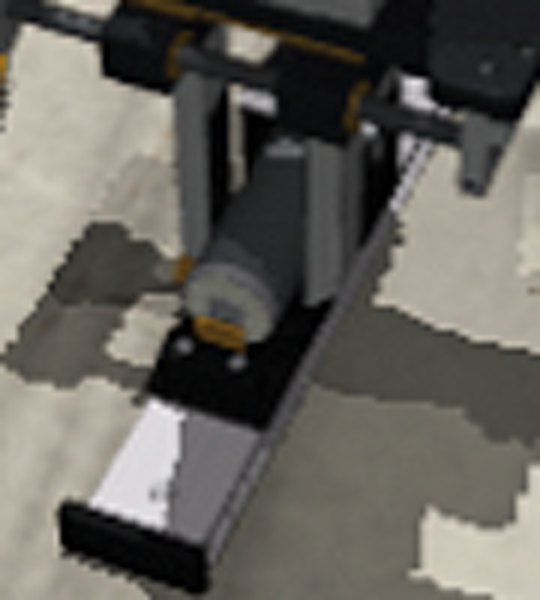

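The leaf at (220,330) now overlaps the lower part of the button at (215,310), so the button is down behind it. The vertical stiffness says the cell is bearing on the saddles. I'll ease off the push so the leaf takes the load, unload vertically, then open.

Run:
```python
from h import *
b=np.load("b.npy"); x0,_=np.load("x.npy")
for x in (-.0364,-.0356,-.0348,-.0340,-.0332):
    go(x,.0414,0,yf=.003,vel=.015); r.hold(.1); f=np.mean([Fd(b)]+[(r.hold(.03),Fd(b))[1] for _ in range(3)],0); print(x,f.round(2),st(0),telemetry.current_t())
    if f[0]<2: break
e=np.array(telemetry.current_ee_pos()); 
go(x,.0424,0,yf=.003,vel=.015); r.hold(.1); print(Fd(b).round(2),st(0))
gripper_to(.046); r.hold(.2); print("open",telemetry.current_opening(),Fd(b).round(2),st(0),telemetry.current_t())
a=vision.snapshot("side"); cv2.imwrite("pics/g.png",cv2.resize(a[215:315,195:285,::-1],None,fx=6,fy=6,interpolation=cv2.INTER_CUBIC))
for t in("cell_button","cell_flat","cell_center"): print(t,[(np.round(d["at"],4).tolist(),round(d["score"],2)) for d in models.mark_of(t,"side")[:2]])
```

```text
-0.0364 [8.07 0.56 5.63] [-34.09  -0.12  43.23] 24.175
-0.0356 [7.39 0.35 5.91] [-3.369e+01 -1.000e-02  4.314e+01] 24.625
-0.0348 [6.32 0.44 5.92] [-3.322e+01  2.000e-02  4.309e+01] 25.075
-0.034 [5.52 0.21 7.02] [-32.8    0.05  43.07] 25.525
-0.0332 [3.56 0.43 7.68] [-32.73   0.05  43.04] 25.975
[ 5.34 -3.17  4.07] [-32.75   0.35  43.21]
open 0.04595730130711465 [0.32 0.03 2.05] [-33.29   3.12  42.33] 26.9833
cell_button [([0.5645, 0.1759, 0.0441], 0.79)]
cell_flat [([0.5393, -0.1153, 0.0185], 0.62), ([0.5574, 0.1074, 0.0455], 0.61)]
cell_center [([0.5573, 0.1405, 0.045], 0.79), ([0.5675, 0.1737, 0.044], 0.71)]
```

View pics/g.png

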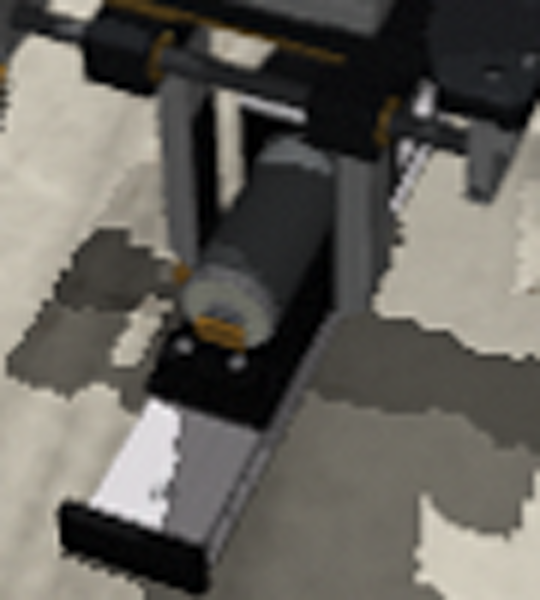

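The fingers are open and the cell stays put, with the leaf over the button at (218,325). It stopped moving at a plunger depth of about 5 mm as the leaf took the load. Next I'll retreat straight up and check without the arm in the way.

Run:
```python
from h import *
b=np.load("b.npy")
print(go(-.0332,.0424,0,yf=.0005,vel=.03,guard=3),Fd(b).round(2))
print(go(-.0332,.17,0,yf=.0005,vel=.12,guard=4),Fd(b).round(2),telemetry.current_ee_pos())
if telemetry.current_ee_pos()[2]>.15: r.movej([.986,.276,1.505,0,1.361,-.121])
a=vision.snapshot("side"); t_=vision.snapshot("top")
can=np.zeros((600,800,3),np.uint8)
def put(im,u0,v0,w,h,S,X,Y):
    z=cv2.resize(im[v0:v0+h,u0:u0+w,::-1],None,fx=S,fy=S,interpolation=cv2.INTER_CUBIC); can[Y:Y+z.shape[0],X:X+z.shape[1]]=z
put(a,200,212,80,104,5,0,0); put(t_,140,170,100,60,4,400,0); put(a,210,135,100,85,4,400,245)
cv2.imwrite("pics/i.png",can)
for c in("side","top"):
  for t in("cell_button","cell_flat","cell_center","thin_center"): print(c,t,[(np.round(d["at"],4).tolist(),round(d["score"],2)) for d in models.mark_of(t,c)[:3]])
print(telemetry.current_t())
```

```text
False [0.57 0.13 0.82]
False [-0.16  0.8   0.95] [0.55961624 0.13948899 0.17615345]
side cell_button [([0.5875, -0.0643, 0.0168], 0.85), ([0.5658, 0.1773, 0.044], 0.73)]
side cell_flat [([0.542, -0.1128, 0.0157], 0.93), ([0.5552, 0.1079, 0.0439], 0.64), ([0.5558, 0.1333, -0.0014], 0.16)]
side cell_center [([0.5603, -0.0858, 0.0172], 0.77), ([0.5588, 0.1413, 0.0456], 0.59)]
side thin_center [([0.5269, -0.2164, 0.0331], 0.71)]
top cell_button [([0.5871, -0.0636, 0.0168], 0.72), ([0.5667, 0.1777, 0.0424], 0.7), ([0.5623, 0.1636, 0.0439], 0.23)]
top cell_flat [([0.5537, 0.1062, 0.0397], 0.56), ([0.5323, -0.2132, 0.0319], 0.56), ([0.5391, -0.1145, 0.0178], 0.54)]
top cell_center [([0.56, 0.1392, 0.0431], 0.64), ([0.5579, -0.0894, 0.0146], 0.57), ([0.4338, -0.0238, 0.018], 0.55)]
top thin_center [([0.5319, -0.2109, 0.0323], 0.76), ([0.4347, 0.1136, 0.0146], 0.58)]
30.9167
```

View pics/i.png

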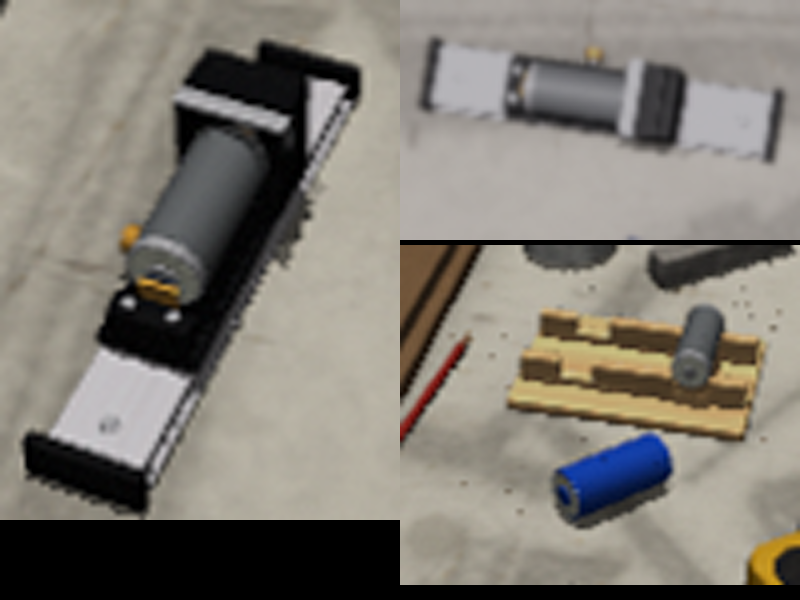

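All checks agree, so I'm handing it in.

```bash
python3 -c "
from h import *
r.sign_off(); print(telemetry.current_t())"
```

```text
the job is handed in; nothing more can be done
the job is handed in; nothing more can be done
```

The thick grey cell is on charge in the holder. I handed the job in at about 31 s, with the arm back at its start pose.

- **Insertion:** I tilted the cell 20° and slid its flat end under the bridge until I felt the plunger. I pressed at a steady 8.2–9.1 N, roughly 6.5 mm in, and tipped the button down behind the leaf. I then eased off until the leaf took the load, at about 5 mm of plunger depth. The arm was still pressing the cell lightly onto the saddles when the fingers opened.
- **Last checks:** The final picture shows the cell in line and apparently level, with the leaf in front of the button. The thin cell, the nearby blue cell and the stand look undisturbed. The tape and driver were barely in or outside the final crops, so I did not check them again.
- **Disagreements:**
  - The networks' heights for the cell's ends scatter from 40 to 44 mm, and the arm's own reading put the centre about 0.5 mm above nominal. The exact height is therefore only good to about a millimetre, and I did not probe it from above.
  - The force guard tripped early on the lowering and on the first move toward the plunger. I took this as motion transients, because the force had fallen to about 1 N by the next reading.
  - The vertical force peaked at about 9.5 N while seating. With the 8.4 N plunger push, that stays below the 25 N limit.

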